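# Set the selector rod of a bench grease pump to prime and pump it

## Task

Prime the bench grease pump: pull its selector rod, now pushed fully in, out by one click to its middle position, and leave it there. Then give the hand lever at least three full strokes, each right down to the stop and all the way back up. Leave the loose things round the pump where they are, and do not work the lever while the rod is in any other position.

Things in the scene. Friction and masses are not known exactly. Their poses are not given: they have to be found in the camera images.
- pump: Grey bench grease pump, fixed. Base plate 210 (x) x 250 (y) x 14 mm; origin under its centre, x to its back, y to its left, z up. Head at (0, 50) mm with an upright steel barrel and cartridge, 57 mm across, 332 mm high. A round gauge on it (60 mm, centre 262 mm up, face at (-14, 102)) overhangs the knob: a gripper cannot come straight down on it; come in along the rod.
- rod_knob (a point): Centre of the round black knob, 26 mm across, 30 mm long, on the 10 mm steel selector rod. Site z = rod axis, outward: leans 30 deg from vertical to the pump's left (+y), (-0.129, 0.483, 0.866) in the pump's frame. Pushed in, it is at (-17, 114, 129) mm in that frame, with a 33 mm gap between knob and guide bush (24 mm across); its sides are free.
- selector_rod (a joint): Rod position along its axis, m: 0 pushed fully in (starts within 4 mm of it), 0.020 middle click, 0.040 fully out. Sprung clicks at these three: about 9 N takes it out of one. Left within 8 mm of a click it draws itself in.
- lever_pad (a point): Centre of the top face of the flat black pad at the hand lever's end: 68 mm along the lever, 42 mm wide, 14 mm thick. With the lever up it is at (-82, -80, 187) mm in the pump's frame. A full stroke takes it down 88 mm on an arc about lever_pivot; it moves 14 mm or less fore and aft.
- lever_pivot (a point): Pivot of the hand lever, 125 mm above the bench; its axis is the pump's y axis. The pad's centre is 150 mm from it. The lever lies in the pump's x-z plane and points to the pump's front.
- pump_lever (a joint): Lever angle, rad: 0 up at its upper stop (20 deg above level), 0.6 down at its lower stop (14 deg below level). A spring brings it back up when released. Pressing the pad straight down takes about 5 N at the top, 10 N at the bottom.
- grease_tin: Bystander, loose: green-lidded white tin, 66 mm across, 32 mm high, beside the pump on its +y side. Origin at the centre of its underside.
- tape_measure: Bystander, loose: yellow tape measure, 38 x 87 x 66 mm, beside the pump on its -y side. Origin at the centre of its underside.
- big_nut: Bystander, loose: large plain hexagon nut, 34 mm across, 16 mm high, lying on the bench in front of the pump. Origin at the centre of its underside.

How it is judged:
By the outcome, as a careful person would: the job done as asked, in the order asked, and still so for the second after the job is handed in, with the robot touching nothing.
It also fails if it takes over 58 s, if anything falls off the work surface, if the arm or the gripper's body presses on something with over 40 N, if the wrist force passes 120 N, or if a joint passes its speed limit or range.

## Robot

A 6-joint arm with a two-finger parallel gripper is mounted at the origin on a cart in front of the work surface, level with it; the furniture and walls round the work are solid. World frame = base frame: x ahead of the robot, y to its left, z up, the work surface at z = 0. Lengths are in m, angles in degrees, forces in N, time in s.
With the tool pointing down it reaches from about 0.25 to 0.725 m from the base axis. Payload 9.7 kg.
Tool frame: the origin (TCP) lies at the very end of the fingers, on their centre line; the grasp point (between the pads) lies 19 mm behind it; z points along the fingers, y is the direction in which the jaws open and shut (so a half turn about z gives the same grasp; the last joint's range is limited). The gripper opens to 85 mm and grips with 20 to 120 N. Pads are 22 mm wide; open, the fingers measure 114 mm over their backs; the gripper's body (76 mm by 85 mm) begins 54 mm behind the grasp point. The pads swing forward as they close: fully open they stand 13 mm farther back than shut.
Start: joints at [-63.197, 4.979, 10.078, 95.1, 0, 90], TCP at [0.248, -0.491, 0.201] pointing down, gripper open.
Joint ranges: [-179.16, 179.16], [-48.56, 103.87], [-65.8, 70.77], [-126.05, 130.52], [-82.76, 87.17], [-180, 180]. Speed limits (degrees/s): [127.2, 127.2, 147.25, 180, 180, 180].

## Interface

Orientations are given as [roll, pitch, yaw] about the fixed x, y, z axes, in that order (R = Rz(yaw) Ry(pitch) Rx(roll)).
In Python, from workcell import bot gives the robot as it stands. The module is installed in compiled form; this text tells all that it offers.
- The arm moves only by the tool step_arm, never from a script. Its arguments are lists of equal length, an entry for each row: "dr": the turn, a rotation vector about the tool's x, y, z in rad, a list of three; "xyz": the shift along the tool's x, y, z in units of 40 mm (1.0 is 40 mm), a list of three; "gripper": the opening, from 0 (shut) to 1 (fully open). In form: {"dr": [[wx, wy, wz], ...], "xyz": [[x, y, z], ...], "gripper": [gripper, ...]}. A call has exactly 8 rows; each row is the pose to reach, as a shift and turn from the pose commanded when the call began, along the tool's axes at that moment; what a row does not reach only later rows make up. A row lasts 1/10 s, in which the tool goes at most 50 mm and 8.59 degrees, less where a joint would pass 70% of its speed; a pose out of reach is approached as far as the arm can. A call with a gripper value outside its range is refused whole. The fingers move at their own pace and stop on an object; "squeeze" is the grip in N (left out, the last holds). Time passes only in rows, so rows that repeat a pose let the fingers close, or fill a call up. It gives the time, the measured TCP pose, the force and the opening at its end, in the units of the state.
- bot.get_obs(): the state, without advancing time (a new reading comes with each control period).
- bot.camera(name): name is "scene" or "top" or "wrist"; returns a dict with "image" (400x640x3 uint8, red, green, blue), "camera_matrix" (3x3 intrinsics, pixels), "R" (3x3) and "t" (3): a world point X has camera coordinates R X + t. Camera axes: x right, y down, z forward; pixel columns grow to the right and rows downward; lengths in m; the calibration is good to about 2 mm. A picture is of the moment at which its call begins. There is no depth.
- bot.job_done(): hands the job in, once; it reports no verdict.
Trained networks look in a picture, given as the dict that the camera call returned (one of the last four; its "shot" number tells which), for a name from the list of things; names that differ only in an ending like _2 or _b are one class to them, and where a whole thing is asked for, a point or a joint stands for the part that bears it (a point fixed in the world has none). Each returns a list of dicts, best first, with "p" (0 to 1); they miss things now and then, are a little off and sometimes report something else, mostly with a low value. They report only what shows in the picture. A call takes as long as a camera call.
- bot.regions_of(picture, thing): "region" (400x640 bool, what is visible of it) and "box" ([centre column, centre row, width, height] in pixels, round what is visible of it).
The state is a dict: "time": time; "q": joint angles; "qd": joint speeds; "joint_efforts": joint torques, N m; "ee_pos": TCP position; "tcp_rot": TCP orientation; "wrist_force": force on the tool from outside, world axes, zero at the start; "torque": the same for the moment, N m; "opening": finger opening in m.
Only numpy, scipy, OpenCV 4.12 (cv2) and the standard library are available. Lean on these libraries where they do the work, as an engineer would, in place of code of your own. Each camera call takes 0.05 s, during which the arm holds its last target.

## Working session

There is one attempt and no reset: what is moved stays moved. The work goes in short steps, Python scripts to look and compute and a tool call to move; the robot and the scene stay as the last step left them, time stands still between calls to the robot, and variables do not carry over. Pictures are saved under pics/ and viewed, and the job is handed in when it is done.

Besides the shell and the picture viewer there is one more tool, called after "Emit:" in YAML: its name, and indented under it one key for each argument. step_arm: Moves the arm, as the interface text tells. Its arguments: {"type":"object","properties":{"dr":{"type":"array"},"xyz":{"type":"array"},"gripper":{"type":"array"},"squeeze":{"type":"number"}},"required":["dr","xyz","gripper"]}

```bash
mkdir -p pics; python3 - <<'E'
from workcell import bot
import cv2,numpy as np,pickle
o=bot.get_obs();print({k:np.round(v,3) for k,v in o.items()})
for n in("scene","top","wrist"):
    c=bot.camera(n);cv2.imwrite(f"pics/a_{n}.png",c["image"][:,:,::-1])
    pickle.dump(c,open(f"a_{n}.pkl","wb"))
    print(n,c["camera_matrix"].tolist(),np.round(c["R"],3).tolist(),np.round(c["t"],3))
    for t in["pump","rod_knob","lever_pad","grease_tin","tape_measure","big_nut"]:
        print(t,[(round(r["p"],2),np.round(r["box"],1).tolist(),int(r["region"].sum())) for r in bot.regions_of(c,t)[:2]])
print(bot.get_obs()["time"])
E
```

```text
{'time': np.float64(0.0), 'q': array([-6.3196e+01,  5.0130e+00,  1.0035e+01,  9.5098e+01, -1.0000e-03,
        8.9999e+01]), 'qd': array([-0.043,  0.035,  0.055,  0.001, -0.106,  0.058]), 'joint_efforts': array([-1.0000e-03, -5.2039e+01,  4.6481e+01,  1.6000e-02, -0.0000e+00,
       -0.0000e+00]), 'ee_pos': array([ 0.248, -0.491,  0.2  ]), 'tcp_rot': array([-1.79924e+02,  1.00000e-03,  2.68050e+01]), 'wrist_force': array([-0.072, -0.259, -0.201]), 'torque': array([ 0.001, -0.012,  0.029]), 'opening': np.float64(0.086)}
scene [[452.0975259175491, 0.0, 317.0303481626433], [0.0, 452.0975259175491, 200.10706935273544], [0.0, 0.0, 1.0]] [[-0.688, -0.726, -0.022], [-0.305, 0.316, -0.898], [0.659, -0.611, -0.439]] [0.366 0.308 0.817]
pump [(0.64, [298.1, 201.5, 120.2, 151.2], 8260)]
rod_knob [(0.53, [332.6, 183.8, 44.2, 7.7], 302), (0.49, [265.0, 219.3, 12.7, 15.7], 123)]
lever_pad [(0.6, [333.5, 184.5, 43.6, 8.6], 311), (0.52, [297.4, 200.8, 120.4, 148.0], 8341)]
grease_tin [(0.82, [226.7, 263.9, 25.4, 29.0], 551)]
tape_measure [(0.89, [357.1, 213.4, 22.1, 26.9], 434)]
big_nut [(0.54, [327
[... 189 characters left out ...]
-0.012, -1.0, 0.012], [-0.998, 0.011, -0.07], [0.07, -0.013, -0.997]] [-0.055  0.608  1.03 ]
pump [(0.92, [291.2, 197.2, 118.9, 98.3], 9028)]
rod_knob []
lever_pad [(0.6, [327.6, 204.7, 18.6, 80.7], 1019), (0.52, [291.5, 194.9, 118.7, 98.5], 9063)]
grease_tin [(0.72, [211.9, 180.1, 30.1, 28.1], 647)]
tape_measure [(0.79, [378.6, 206.8, 35.1, 21.5], 501)]
big_nut [(0.49, [279.0, 254.0, 17.2, 13.3], 111)]
wrist [[288.0875849809038, 0.0, 320.51835017699005], [0.0, 288.0875849809038, 200.5805590136801], [0.0, 0.0, 1.0]] [[0.451, -0.893, -0.001], [-0.856, -0.433, 0.283], [-0.253, -0.127, -0.959]] [-0.549 -0.037  0.379]
pump []
rod_knob []
lever_pad []
grease_tin []
tape_measure []
big_nut []
1.05
```

View images.

```bash
python3 - <<'E'
import cv2
for n,(x0,x1,y0,y1) in {"scene":(200,420,110,290),"top":(190,410,120,280)}.items():
    im=cv2.imread(f"pics/a_{n}.png")[y0:y1,x0:x1]
    cv2.imwrite(f"pics/b_{n}.png",cv2.resize(im,None,fx=3.3,fy=3.3,interpolation=cv2.INTER_CUBIC))
E
```

```text
(no output)
```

View pics/a_scene.png

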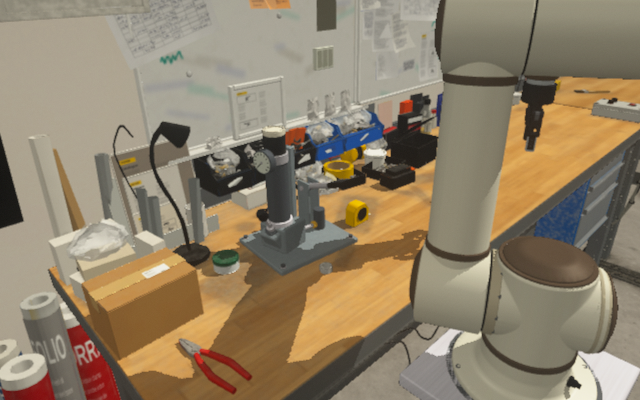

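View pics/a_top.png

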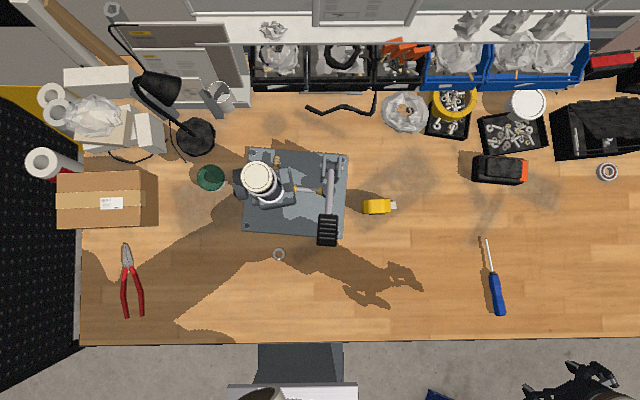

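```bash
ls pics
```

```text
a_scene.png
a_top.png
a_wrist.png
b_scene.png
b_top.png
```

View pics/b_scene.png

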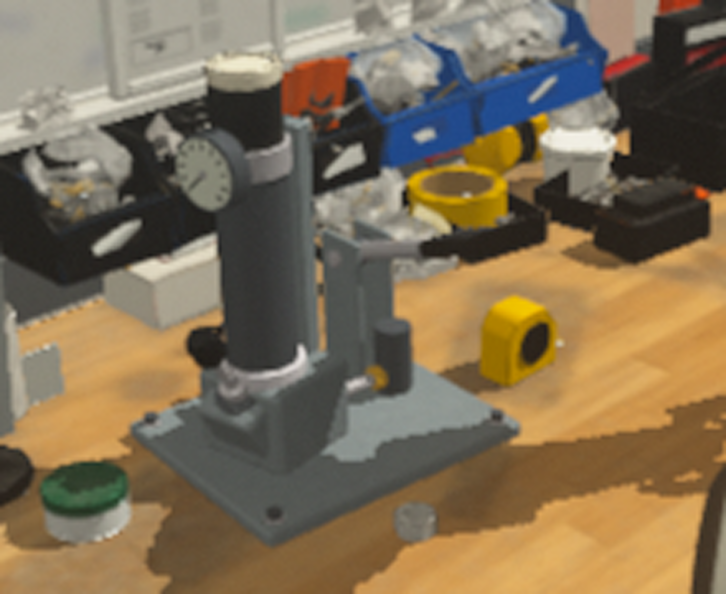

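View pics/b_top.png

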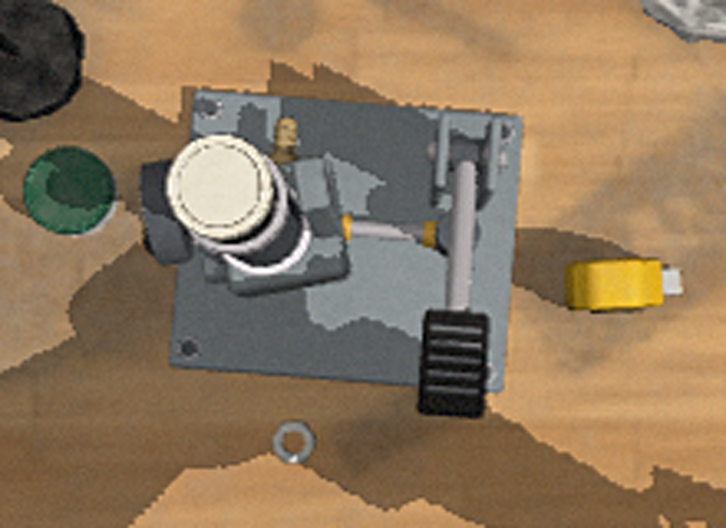

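```bash
cat > h.py <<'E'
import numpy as np,pickle
from scipy.optimize import least_squares
from scipy.spatial.transform import Rotation as Ro
def proj(c,X):
    p=c["camera_matrix"]@(c["R"]@X+c["t"]);return p[:2]/p[2]
E
python3 - <<'E'
from h import *
T=pickle.load(open("a_top.pkl","rb"));S=pickle.load(open("a_scene.pkl","rb"))
for c in(T,S): print("cam",-c["R"].T@c["t"])
f=lambda p,o:np.array(p)/3.3+o
obs=[(T,(105,125,14),f((193,87),(190,120))),(T,(105,-125,14),f((524,117),(190,120))),(T,(-105,-125,14),f((503,392),(190,120))),(T,(-105,125,14),f((169,366),(190,120))),
(T,(0,50,332),f((220,187),(190,120))),(T,(-82,-80,187),f((454,363),(190,120))),
(S,(105,125,7),None),(S,(-105,125,14),f((272,540),(200,110))),(S,(-105,-125,14),f((520,424),(200,110))),(S,(105,125,14),f((131,430),(200,110))),(S,(0,50,332),f((243,68),(200,110))),(S,(-17,114,129),f((207,347),(200,110)))]
obs=[o for o in obs if o[2] is not None]
def P(v,X): return Ro.from_euler('z',v[2]).apply(np.array(X)/1e3)+[v[0],v[1],0]
def res(v): return np.concatenate([proj(c,P(v,X))-o for c,X,o in obs])
r=least_squares(res,[0.6,0,0],loss="soft_l1");v=r.x
print(v,np.degrees(v[2]));print(np.round(res(v).reshape(-1,2),1).tolist())
for n,X in dict(pad=(-82,-80,187),knob=(-17,114,129),piv=(59,-80,125)).items(): print(n,P(v,X))
print("rodaxis",Ro.from_euler('z',v[2]).apply([-0.129,.483,.866]))
for c,b,z in((T,(211.9,180.1),.032),(T,(378.6,206.8),.06),(T,(279,254),.016)):
    d=c["R"].T@np.linalg.inv(c["camera_matrix"])@[*b,1];C=-c["R"].T@c["t"];print(C+d*(z-C[2])/d[2])
np.save("pose.npy",v)
E
```

```text
cam [ 0.53428866 -0.04850785  1.07089598]
cam [-0.19201087  0.66777317  0.64272509]
[ 0.61764946 -0.0117083  -0.09229754] -5.288259286867931
[[-0.6, 0.5], [-0.5, -0.4], [-0.6, 0.9], [-1.1, 0.6], [2.5, -0.4], [-0.4, -0.7], [-0.3, -0.8], [1.4, -0.4], [-1.0, -2.0], [2.2, -2.4], [0.1, 0.6]]
pad [ 0.52862516 -0.08381013  0.187     ]
knob [0.6112288  0.10337331 0.129     ]
piv [ 0.669025   -0.09680561  0.125     ]
rodaxis [-0.08393448  0.49283365  0.866     ]
[0.64980181 0.1877408  0.032     ]
[ 0.57918136 -0.21110251  0.06      ]
[0.46883892 0.02751718 0.016     ]
```

```bash
cat >> h.py <<'E'
import os
v=np.load("pose.npy") if os.path.exists("pose.npy") else None
PR=Ro.from_euler('z',v[2])
def P(X): return PR.apply(np.array(X)/1e3)+[v[0],v[1],0]
AX=PR.apply([-0.129,.483,.866]);AX/=np.linalg.norm(AX)
def Rt(z,y):
    z=np.array(z,float);z/=np.linalg.norm(z);y=np.array(y,float);y-=z*(y@z);y/=np.linalg.norm(y)
    return Ro.from_matrix(np.c_[np.cross(y,z),y,z])
KR=Rt(-AX,PR.apply([.966,.258,0]))
KN=P((-17,114,129))
def down(yaw): return Ro.from_euler('xyz',[180,0,yaw],degrees=True)
def rel(p0,R0,p1,R1):
    d=R0.inv().apply(np.array(p1)-p0)/0.04; w=(R0.inv()*R1).as_rotvec()
    return np.round(d,3).tolist(),np.round(w,3).tolist()
E
python3 - <<'E'
from h import *
T=pickle.load(open("a_top.pkl","rb"));S=pickle.load(open("a_scene.pkl","rb"));W=pickle.load(open("a_wrist.pkl","rb"))
for a,b in(((172,133),(158,88)),((200,135),(193,253))):
    print(least_squares(lambda X:np.r_[proj(S,X)-a,proj(T,X)-b],[.8,.3,.2]) .x if 0 else least_squares(lambda X:np.r_[proj(S,X)-np.array(b if a[0]==200 else a),proj(T,X)-np.array(a if a[0]==200 else b)],[.8,.3,.2]).x)
cw=-W["R"].T@W["t"];p=np.array([.248,-.491,.201]);R=down(26.8)
print("wristcam in tool",R.inv().apply(cw-p), "optical axis", R.inv().apply(W["R"][2]))
print(KN,AX,KR.as_euler('xyz',degrees=True),KR.as_matrix().round(2))
W1=([.36,-.2,.33],down(62));W2=([.40,.10,.33],down(97))
print(rel(p,R,*W1));print(rel(p,R,*W2))
E
```

```text
[0.78176459 0.21723903 0.3269581 ]
[0.76656945 0.22407399 0.00708458]
wristcam in tool [ 0.07212414 -0.00090126 -0.17256487] optical axis [-2.82660252e-01 -6.77391912e-04  9.59219851e-01]
[0.6112288  0.10337331 0.129     ] [-0.08393927  0.49286174  0.86604937] [180.          29.99725399  99.66530547] [[-0.15  0.99  0.08]
 [ 0.85  0.17 -0.49]
 [-0.5   0.   -0.87]]
([5.779, -5.231, -3.225], [0.0, 0.0, -0.614])
([10.054, -11.475, -3.225], [0.0, 0.0, -1.225])
```

Emit:
step_arm:
  dr:
    - [0,0,-0.614]
    - [0,0,-0.614]
    - [0,0,-0.614]
    - [0,0,-0.614]
    - [0,0,-0.614]
    - [0,0,-0.614]
    - [0,0,-0.614]
    - [0,0,-0.614]
  xyz:
    - [5.78,-5.23,-3.22]
    - [5.78,-5.23,-3.22]
    - [5.78,-5.23,-3.22]
    - [5.78,-5.23,-3.22]
    - [5.78,-5.23,-3.22]
    - [5.78,-5.23,-3.22]
    - [5.78,-5.23,-3.22]
    - [5.78,-5.23,-3.22]
  gripper: [1,1,1,1,1,1,1,1]

```text
time: 1.85
ee_pos: [0.3613, -0.1971, 0.3319]
tcp_rot: [179.8, -0.0, 62.2]
wrist_force: [-0.2, -0.5, 0.2]
opening: 0.0856
```

```bash
python3 - <<'E'
from h import *
from workcell import bot
o=bot.get_obs();print(o["time"],o["ee_pos"],o["tcp_rot"],o["q"])
p=[.36,-.2,.33];R=down(62)
print(rel(p,R,[.40,.10,.33],down(97)))
p=[.40,.10,.33];R=down(97)
print(rel(p,R,[.5,.19,.31],KR))
print(rel([.5,.19,.31],KR,KN+.10*AX,KR), KN+.1*AX)
E
```

```text
1.85 [ 0.36128025 -0.19709777  0.33191205] [ 1.79790981e+02 -3.64897050e-02  6.22295552e+01] [-2.86452536e+01 -8.62964370e+00  1.19749280e+01  1.10396134e+02
  3.96764435e-02  8.91253299e+01]
([7.092, -2.638, -0.0], [0.0, 0.0, -0.611])
([1.929, 2.756, 0.5], [-0.012, -0.523, -0.045])
([0.009, 2.378, 2.72], [0.0, 0.0, 0.0]) [0.60283487 0.15265948 0.21560494]
```

Emit:
step_arm:
  dr:
    - [0,0,-0.611]
    - [0,0,-0.611]
    - [0,0,-0.611]
    - [0,0,-0.611]
    - [0,0,-0.611]
    - [0,0,-0.611]
    - [0,0,-0.611]
    - [0,0,-0.611]
  xyz:
    - [7.09,-2.64,0]
    - [7.09,-2.64,0]
    - [7.09,-2.64,0]
    - [7.09,-2.64,0]
    - [7.09,-2.64,0]
    - [7.09,-2.64,0]
    - [7.09,-2.64,0]
    - [7.09,-2.64,0]
  gripper: [1,1,1,1,1,1,1,1]

```text
time: 2.65
ee_pos: [0.4, 0.1007, 0.3291]
tcp_rot: [-179.9, 0.0, 97.2]
wrist_force: [0.4, 1.3, -1.3]
opening: 0.0856
```

Emit:
step_arm:
  dr:
    - [-0.012,-0.523,-0.045]
    - [-0.012,-0.523,-0.045]
    - [-0.012,-0.523,-0.045]
    - [-0.012,-0.523,-0.045]
    - [-0.012,-0.523,-0.045]
    - [-0.012,-0.523,-0.045]
    - [-0.012,-0.523,-0.045]
    - [-0.012,-0.523,-0.045]
  xyz:
    - [1.93,2.76,0.5]
    - [1.93,2.76,0.5]
    - [1.93,2.76,0.5]
    - [1.93,2.76,0.5]
    - [1.93,2.76,0.5]
    - [1.93,2.76,0.5]
    - [1.93,2.76,0.5]
    - [1.93,2.76,0.5]
  gripper: [1,1,1,1,1,1,1,1]

```text
time: 3.45
ee_pos: [0.5002, 0.1883, 0.3118]
tcp_rot: [179.8, 29.8, 99.4]
wrist_force: [-0.6, 0.8, 1.1]
opening: 0.0857
```

```bash
python3 - <<'E'
from h import *
from workcell import bot
import cv2
o=bot.get_obs();print(o["time"],o["ee_pos"],o["tcp_rot"],o["q"])
for n in("scene","wrist"):
    c=bot.camera(n);cv2.imwrite(f"pics/c_{n}.png",c["image"][:,:,::-1]);pickle.dump(c,open(f"c_{n}.pkl","wb"))
print([(r["p"],r["box"]) for r in bot.regions_of(c,"rod_knob")], proj(c,KN))
E
```

```text
3.45 [0.50016666 0.18826621 0.31176542] [179.77445986  29.8218585   99.36991215] [ 35.91483825  17.53200365  32.028771   118.64669272 -26.52811599
 119.83649899]
[(0.88, [394.1, 171.7, 24.7, 19.4])] [391.21569478 170.54160937]
```

View pics/c_scene.png

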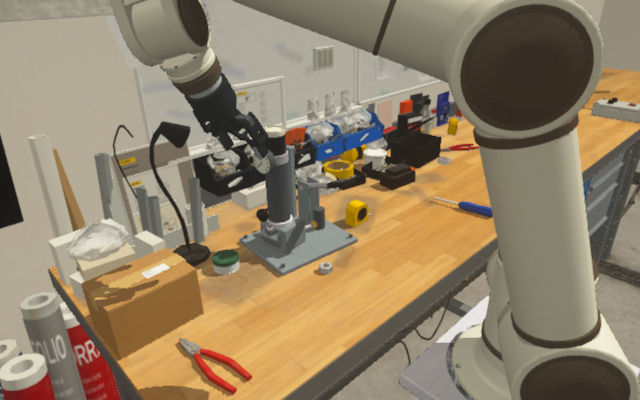

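View pics/c_wrist.png

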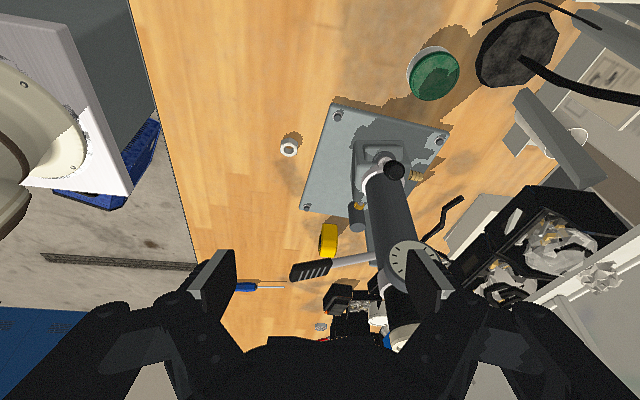

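Emit:
step_arm:
  dr:
    - [0,0,0]
    - [0,0,0]
    - [0,0,0]
    - [0,0,0]
    - [0,0,0]
    - [0,0,0]
    - [0,0,0]
    - [0,0,0]
  xyz:
    - [0,1.2,0.6]
    - [0,2.38,1.2]
    - [0.01,2.38,2.72]
    - [0.01,2.38,2.72]
    - [0.01,2.38,2.72]
    - [0.01,2.38,2.72]
    - [0.01,2.38,2.72]
    - [0.01,2.38,2.72]
  gripper: [1,1,1,1,1,1,1,1]

```text
time: 4.4
ee_pos: [0.6033, 0.1536, 0.2172]
tcp_rot: [179.8, 29.9, 99.6]
wrist_force: [0.7, 0.2, -0.9]
opening: 0.0854
```

```bash
python3 - <<'E'
from h import *
from workcell import bot
import cv2
o=bot.get_obs();print(o["time"],o["ee_pos"],KN+.1*AX,o["tcp_rot"],o["q"])
c=bot.camera("wrist");cv2.imwrite(f"pics/d_wrist.png",c["image"][:,:,::-1]);pickle.dump(c,open(f"d_wrist.pkl","wb"))
r=bot.regions_of(c,"rod_knob");print([(r["p"],r["box"]) for r in r], proj(c,KN),proj(c,KN+.015*AX))
R=Ro.from_euler('xyz',o["tcp_rot"],degrees=True)
# line of sight vs knob centre, perpendicular in tool frame
b=r[0]["box"]
d=c["R"].T@np.linalg.inv(c["camera_matrix"])@[b[0],b[1],1];C=-c["R"].T@c["t"]
t=(KN-C)@d/(d@d);print("los miss (tool axes, mm)",KR.inv().apply(C+d*t-KN)*1e3)
E
```

```text
4.4 [0.60327702 0.1536201  0.21721294] [0.60283487 0.15265948 0.21560494] [179.79189695  29.90601187  99.57831963] [ 28.17705326  23.29745818  28.93442986 105.81158571 -28.27447709
 111.11219841]
[(0.95, [323.4, 191.2, 27.9, 33.3]), (0.49, [317.4, 221.1, 193.1, 245.0])] [319.77555259 192.85014781] [319.79289979 196.93689088]
los miss (tool axes, mm) [1.57971345 3.5818991  0.35938979]
```

View pics/d_wrist.png

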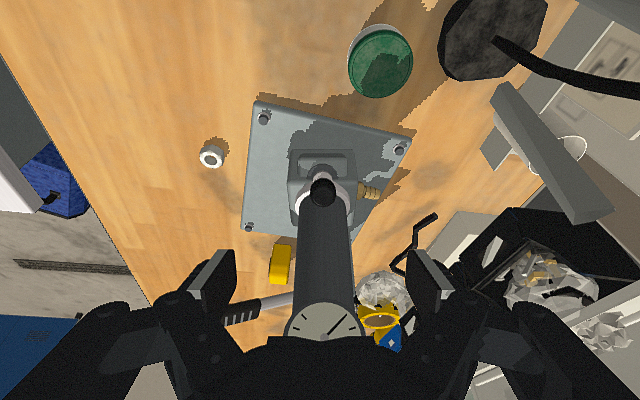

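Emit:
step_arm:
  dr:
    - [0,0,0]
    - [0,0,0]
    - [0,0,0]
    - [0,0,0]
    - [0,0,0]
    - [0,0,0]
    - [0,0,0]
    - [0,0,0]
  xyz:
    - [0.02,0.06,0.4]
    - [0.02,0.06,0.8]
    - [0.02,0.06,1.2]
    - [0.02,0.06,1.5]
    - [0.02,0.06,1.75]
    - [0.02,0.06,1.75]
    - [0.02,0.06,1.75]
    - [0.02,0.06,1.75]
  gripper: [1,1,1,1,1,1,1,1]

```text
time: 5.3
ee_pos: [0.6114, 0.1198, 0.1548]
tcp_rot: [179.9, 30.0, 99.6]
wrist_force: [-0.1, -0.2, 0.4]
opening: 0.0854
```

```bash
python3 - <<'E'
from h import *
from workcell import bot
import cv2
o=bot.get_obs();print(o["time"],o["ee_pos"],o["tcp_rot"])
c=bot.camera("wrist");cv2.imwrite(f"pics/e_wrist.png",c["image"][:,:,::-1]);pickle.dump(c,open(f"e_wrist.pkl","wb"))
R=Ro.from_euler('xyz',o["tcp_rot"],degrees=True)
print("knob in tool (mm)",R.inv().apply(KN-o["ee_pos"])*1e3)
r=bot.regions_of(c,"rod_knob");print([(r["p"],r["box"]) for r in r], proj(c,KN))
b=r[0]["box"]
d=c["R"].T@np.linalg.inv(c["camera_matrix"])@[b[0],b[1],1];C=-c["R"].T@c["t"]
t=(KN-C)@d/(d@d);print("los pt in tool",R.inv().apply(C+d*t-o["ee_pos"])*1e3)
E
```

```text
5.3 [0.61141401 0.11976271 0.15484161] [179.93634768  29.95359391  99.61058359]
knob in tool (mm) [-1.07150852 -2.95265596 30.4395965 ]
[(0.81, [323.0, 217.2, 37.7, 45.4])] [316.83094284 218.51490569]
los pt in tool [-0.13218581  1.67866189 30.73135477]
```

View pics/e_wrist.png

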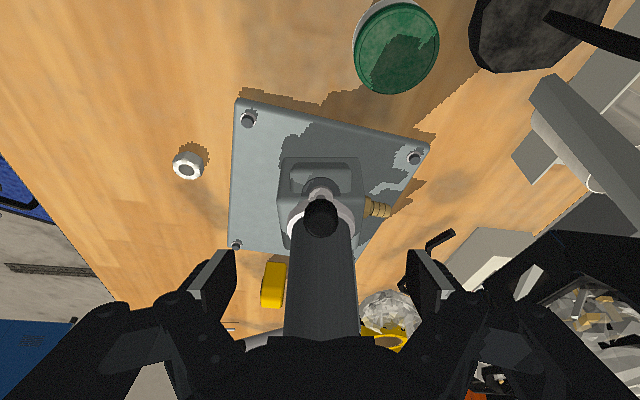

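Emit:
step_arm:
  dr:
    - [0,0,0]
    - [0,0,0]
    - [0,0,0]
    - [0,0,0]
    - [0,0,0]
    - [0,0,0]
    - [0,0,0]
    - [0,0,0]
  xyz:
    - [0,0.01,0.25]
    - [0,0.01,0.5]
    - [0,0.01,0.75]
    - [0,0.01,1.0]
    - [0,0.01,1.2]
    - [0,0.01,1.2]
    - [0,0.01,1.2]
    - [0,0.01,1.2]
  gripper: [1,1,1,1,1,1,1,1]

```text
time: 6.2
ee_pos: [0.6158, 0.096, 0.113]
tcp_rot: [180.0, 30.0, 99.6]
wrist_force: [0.2, -0.9, 0.3]
opening: 0.0854
```

Emit:
step_arm:
  dr:
    - [0,0,0]
    - [0,0,0]
    - [0,0,0]
    - [0,0,0]
    - [0,0,0]
    - [0,0,0]
    - [0,0,0]
    - [0,0,0]
  xyz:
    - [0,0,0]
    - [0,0,0]
    - [0,0,0]
    - [0,0,0]
    - [0,0,0]
    - [0,0,0]
    - [0,0,0]
    - [0,0,0]
  gripper: [0.5,0.4,0.3,0.2,0.2,0.2,0.2,0.2]
  squeeze: 40

```text
time: 7.0
ee_pos: [0.6155, 0.0958, 0.1125]
tcp_rot: [-180.0, 30.0, 99.6]
wrist_force: [-0.8, 1.4, 0.9]
opening: 0.0174
```

```bash
python3 - <<'E'
from h import *
from workcell import bot
import cv2
o=bot.get_obs();print(o["time"],o["ee_pos"],o["tcp_rot"],o["opening"],o["wrist_force"],o["torque"])
R=Ro.from_euler('xyz',o["tcp_rot"],degrees=True)
print("knob in tool (mm)",R.inv().apply(KN-o["ee_pos"])*1e3,"F tool",R.inv().apply(o["wrist_force"]))
for n in("scene","wrist"):
    c=bot.camera(n);cv2.imwrite(f"pics/f_{n}.png",c["image"][:,:,::-1])
E
```

```text
7.0 [0.61548049 0.09582082 0.11250494] [-179.98100086   29.96764453   99.63913481] 0.01742622391566951 [-0.76418126  1.36302288  0.92104462] [ 0.50497151  0.34403629 -0.14820503]
knob in tool (mm) [ -1.17232403  -2.93314855 -18.36371641] F tool [ 0.8149041  -0.52567329 -1.53288175]
```

View pics/f_wrist.png

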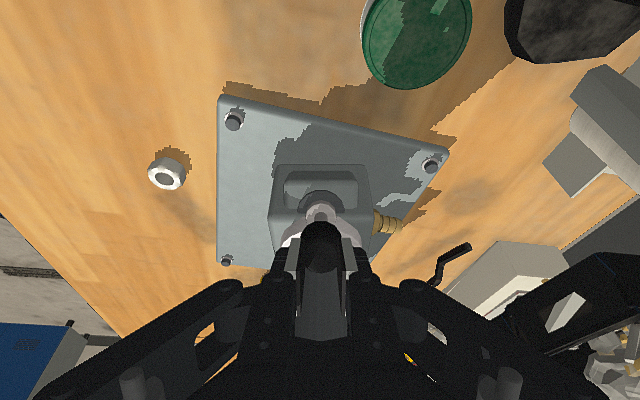

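View pics/f_scene.png

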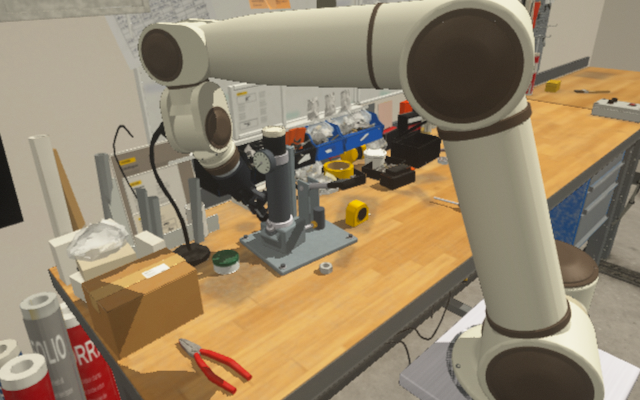

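```bash
python3 - <<'E'
import cv2
im=cv2.imread("pics/f_wrist.png")[150:350,220:420]
im=cv2.convertScaleAbs(im,alpha=1.8,beta=20)
cv2.imwrite("pics/g1.png",cv2.resize(im,None,fx=3,fy=3,interpolation=cv2.INTER_CUBIC))
im=cv2.imread("pics/f_scene.png")[110:280,190:360]
im=cv2.convertScaleAbs(im,alpha=1.6,beta=20)
cv2.imwrite("pics/g2.png",cv2.resize(im,None,fx=3.5,fy=3.5,interpolation=cv2.INTER_CUBIC))
E
```

```text
(no output)
```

View pics/g1.png

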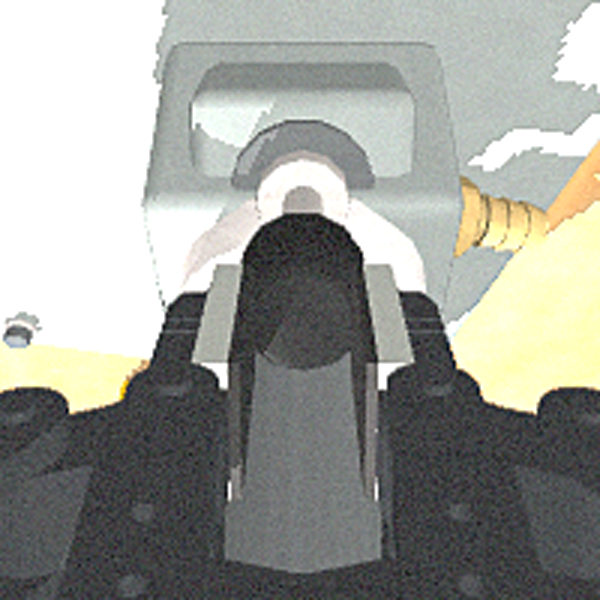

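View pics/g2.png

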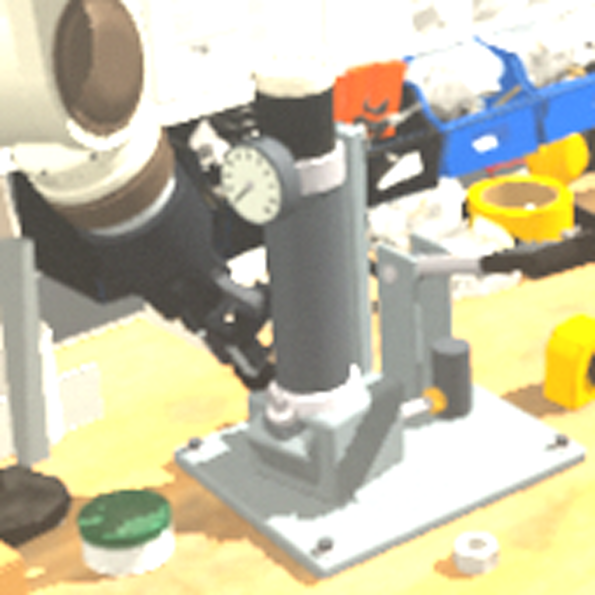

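Emit:
step_arm:
  dr:
    - [0,0,0]
    - [0,0,0]
    - [0,0,0]
    - [0,0,0]
    - [0,0,0]
    - [0,0,0]
    - [0,0,0]
    - [0,0,0]
  xyz:
    - [0,0,0]
    - [0,0,0]
    - [0,0,0]
    - [0,0,0]
    - [0,0,0]
    - [0,0,0]
    - [0,0,0]
    - [0,0,0]
  gripper: [0.1,0,0,0,0,0,0,0]
  squeeze: 40

```text
time: 7.9
ee_pos: [0.6163, 0.0967, 0.1143]
tcp_rot: [179.8, 29.9, 99.6]
wrist_force: [-2.4, 5.4, 9.3]
opening: 0.0
```

```bash
python3 - <<'E'
from h import *
from workcell import bot
import cv2
o=bot.get_obs();print(o["time"],o["ee_pos"],o["tcp_rot"],o["opening"],o["wrist_force"],o["torque"])
R=Ro.from_euler('xyz',o["tcp_rot"],degrees=True)
print("knob in tool (mm)",R.inv().apply(KN-o["ee_pos"])*1e3,"F tool",R.inv().apply(o["wrist_force"]))
c=bot.camera("wrist")
im=cv2.convertScaleAbs(c["image"][150:350,220:420,::-1],alpha=1.8,beta=20)
cv2.imwrite("pics/g3.png",cv2.resize(im,None,fx=3,fy=3,interpolation=cv2.INTER_CUBIC))
E
```

```text
7.9 [0.61629956 0.09673802 0.11425318] [179.79748716  29.92163263  99.57835961] 4.113483648957649e-05 [-2.41227583  5.39436594  9.34468335] [ 0.42806642  0.44542008 -0.18762898]
knob in tool (mm) [ -0.95395983  -3.83775548 -16.47938018] F tool [  0.29678665  -1.44232213 -10.95778217]
```

View pics/g3.png

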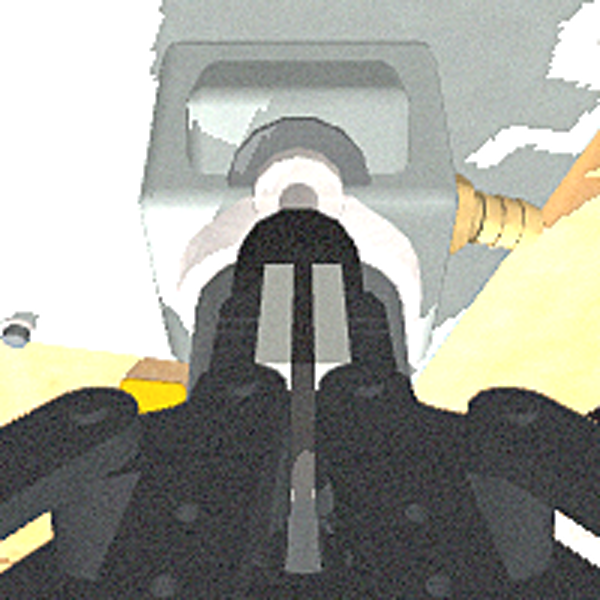

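```bash
python3 - <<'E'
from h import *
from workcell import bot
import cv2
c=bot.camera("wrist");o=bot.get_obs()
R=Ro.from_euler('xyz',o["tcp_rot"],degrees=True)
def cr(p): return np.round((proj(c,p)-[220,150])*3,0)
p=o["ee_pos"]
for z in(0,-.019,-.04): print("tool z",z,[cr(p+R.apply([x,0,z])).tolist() for x in(-.011,0,.011)])
for s in(-.048,-.015,0,.015): print("knob",s,cr(KN+s*AX),"edge width px",np.linalg.norm(cr(KN+s*AX+R.apply([0,.013,0]))-cr(KN+s*AX-R.apply([0,.013,0]))))
print([(r["p"],(np.array(r["box"][:2])-[220,150])*3,np.array(r["box"][2:])*3) for r in bot.regions_of(c,"rod_knob")])
print(o["time"])
s=bot.camera("scene");cv2.imwrite("pics/h.png",cv2.resize(s["image"][180:260,220:320,::-1],None,fx=6,fy=6,interpolation=cv2.INTER_CUBIC))
print((proj(s,KN)-[220,180])*6,(proj(s,p)-[220,180])*6,(proj(s,KN+.015*AX)-[220,180])*6,(proj(s,KN-.048*AX)-[220,180])*6)
E
```

```text
tool z 0 [[303.0, 296.0], [303.0, 249.0], [303.0, 201.0]]
tool z -0.019 [[303.0, 338.0], [303.0, 287.0], [303.0, 235.0]]
tool z -0.04 [[303.0, 397.0], [303.0, 340.0], [303.0, 281.0]]
knob -0.048 [287. 204.] edge width px 103.0
knob -0.015 [285. 256.] edge width px 121.0
knob 0 [283. 286.] edge width px 131.0
knob 0.015 [282. 322.] edge width px 144.0
[(0.81, array([290.4, 237.6]), array([138. , 111.3]))]
8.0
[257.18392003 214.62852326] [265.31265821 236.7842048 ] [241.97039429 193.27801688] [303.87670857 280.156705  ]
```

View pics/h.png

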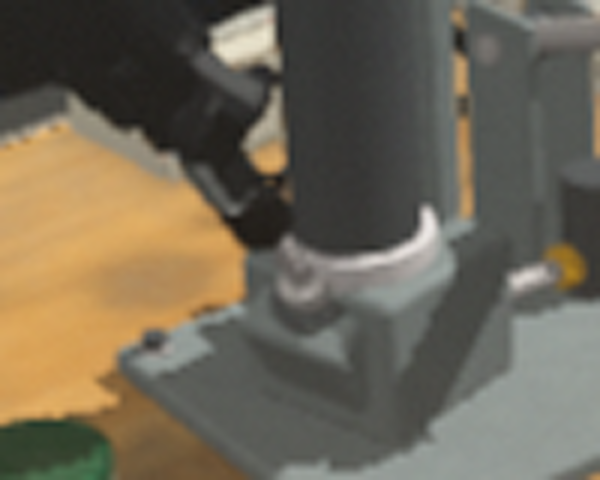

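Emit:
step_arm:
  dr:
    - [0,0,0]
    - [0,0,0]
    - [0,0,0]
    - [0,0,0]
    - [0,0,0]
    - [0,0,0]
    - [0,0,0]
    - [0,0,0]
  xyz:
    - [0,0,0]
    - [0,0,0]
    - [0,0,0]
    - [0,0,0]
    - [0,0,0]
    - [0,0,0]
    - [0,0,0]
    - [0,0,0]
  gripper: [0.8,0.8,0.8,0.8,0.8,0.8,0.8,0.8]

```text
time: 8.9
ee_pos: [0.6156, 0.0958, 0.1125]
tcp_rot: [-180.0, 30.0, 99.6]
wrist_force: [0.0, 0.0, -0.6]
opening: 0.0686
```

Emit:
step_arm:
  dr:
    - [0,0,0]
    - [0,0,0]
    - [0,0,0]
    - [0,0,0]
    - [0,0,0]
    - [0,0,0]
    - [0,0,0]
    - [0,0,0]
  xyz:
    - [0,0,0.12]
    - [0,0,0.24]
    - [0,0,0.36]
    - [0,0,0.48]
    - [0,0,0.6]
    - [0,0,0.7]
    - [0,0,0.7]
    - [0,0,0.7]
  gripper: [0.8,0.8,0.8,0.8,0.8,0.8,0.8,0.8]

```text
time: 9.7
ee_pos: [0.6179, 0.082, 0.0883]
tcp_rot: [-180.0, 30.0, 99.6]
wrist_force: [-0.8, 0.2, 0.6]
opening: 0.0686
```

```bash
python3 - <<'E'
from h import *
from workcell import bot
import cv2
o=bot.get_obs();print(o["time"],o["ee_pos"],o["tcp_rot"],o["opening"],o["wrist_force"])
R=Ro.from_euler('xyz',o["tcp_rot"],degrees=True)
print("knob in tool (mm)",R.inv().apply(KN-o["ee_pos"])*1e3)
a=cv2.resize(bot.camera("wrist")["image"][150:350,220:420,::-1],(400,400))
b=cv2.resize(bot.camera("scene")["image"][160:260,220:320,::-1],(400,400))
cv2.imwrite("pics/i.png",cv2.convertScaleAbs(np.hstack([a,b]),alpha=1.8,beta=20))
E
```

```text
9.7 [0.61792725 0.08196512 0.08827365] [-179.99565524   29.97340963   99.62601784] 0.06856464371765034 [-0.76205922  0.15117277  0.56842892]
knob in tool (mm) [ -1.09262934  -3.02785134 -46.38376676]
```

View pics/i.png

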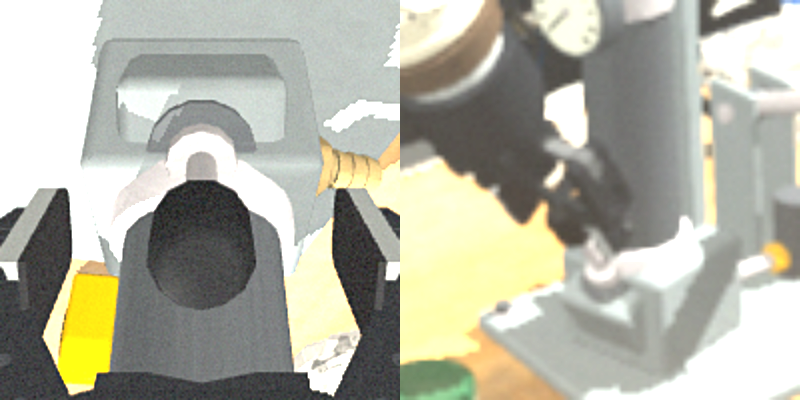

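Emit:
step_arm:
  dr:
    - [0,0,0]
    - [0,0,0]
    - [0,0,0]
    - [0,0,0]
    - [0,0,0]
    - [0,0,0]
    - [0,0,0]
    - [0,0,0]
  xyz:
    - [0,0,0]
    - [0,0,0]
    - [0,0,0]
    - [0,0,0]
    - [0,0,0]
    - [0,0,0]
    - [0,0,0]
    - [0,0,0]
  gripper: [0.5,0.4,0.2,0.1,0.1,0.1,0.1,0.1]
  squeeze: 40

```text
time: 10.6
ee_pos: [0.6178, 0.0822, 0.0885]
tcp_rot: [-180.0, 30.0, 99.6]
wrist_force: [-4.5, 3.6, 5.6]
opening: 0.0241
```

```bash
python3 - <<'E'
from h import *
from workcell import bot
import cv2
o=bot.get_obs();print(o["time"],o["ee_pos"],o["tcp_rot"],o["opening"])
R=Ro.from_euler('xyz',o["tcp_rot"],degrees=True)
print("F tool",R.inv().apply(o["wrist_force"]),"knob in tool (mm)",R.inv().apply(KN-o["ee_pos"])*1e3)
a=cv2.resize(bot.camera("wrist")["image"][150:350,220:420,::-1],(400,400))
cv2.imwrite("pics/j.png",cv2.convertScaleAbs(a,alpha=1.8,beta=20))
E
```

```text
10.6 [0.61781556 0.08216441 0.08845596] [-179.99229791   29.96099206   99.64444573] 0.024115484879733036
F tool [ 0.97855938 -3.81266776 -6.98006609] knob in tool (mm) [ -1.17711325  -2.94665909 -46.118907  ]
```

View pics/j.png

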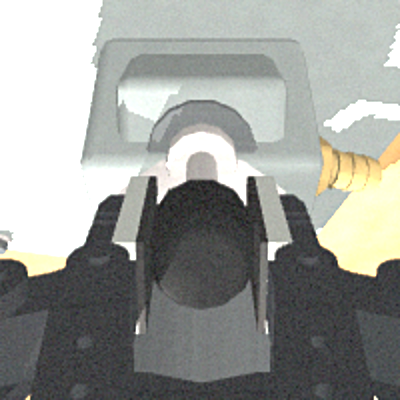

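Emit:
step_arm:
  dr:
    - [0,0,0]
    - [0,0,0]
    - [0,0,0]
    - [0,0,0]
    - [0,0,0]
    - [0,0,0]
    - [0,0,0]
    - [0,0,0]
  xyz:
    - [0,0,-0.1]
    - [0,0,-0.2]
    - [0,0,-0.3]
    - [0,0,-0.4]
    - [0,0,-0.5]
    - [0,0,-0.52]
    - [0,0,-0.52]
    - [0,0,-0.52]
  gripper: [0.1,0.1,0.1,0.1,0.1,0.1,0.1,0.1]
  squeeze: 50

```text
time: 11.45
ee_pos: [0.6161, 0.0922, 0.1061]
tcp_rot: [-180.0, 30.0, 99.6]
wrist_force: [-3.9, -1.5, -0.3]
opening: 0.0237
```

```bash
python3 - <<'E'
from h import *
from workcell import bot
import cv2
o=bot.get_obs();print(o["time"],o["ee_pos"],o["tcp_rot"],o["opening"])
R=Ro.from_euler('xyz',o["tcp_rot"],degrees=True)
print("F tool",R.inv().apply(o["wrist_force"]),"knob0 in tool (mm)",R.inv().apply(KN-o["ee_pos"])*1e3)
a=cv2.resize(bot.camera("wrist")["image"][150:350,220:420,::-1],(400,400))
b=cv2.resize(bot.camera("scene")["image"][160:260,220:320,::-1],(400,400))
cv2.imwrite("pics/k.png",cv2.convertScaleAbs(np.hstack([a,b]),alpha=1.8,beta=20))
E
```

```text
11.45 [0.61609521 0.09221076 0.10613501] [-179.97678652   29.97321615   99.64045705] 0.02369817066459797
F tool [-0.58901482 -4.06152259  0.71273163] knob0 in tool (mm) [ -1.18417749  -2.93876847 -25.71095671]
```

View pics/k.png

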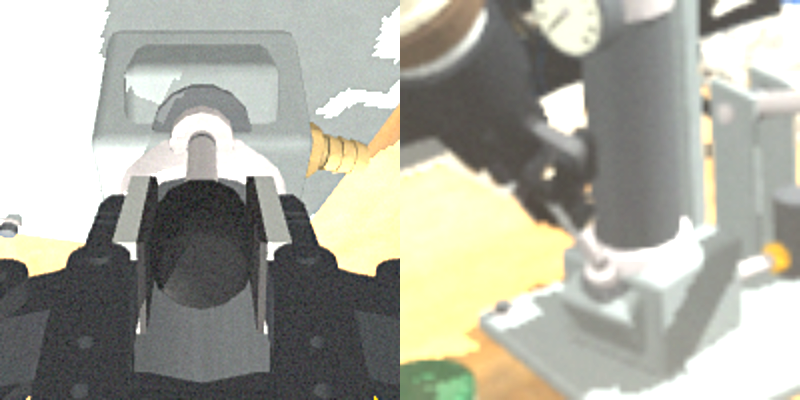

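Emit:
step_arm:
  dr:
    - [0,0,0]
    - [0,0,0]
    - [0,0,0]
    - [0,0,0]
    - [0,0,0]
    - [0,0,0]
    - [0,0,0]
    - [0,0,0]
  xyz:
    - [0,0,0]
    - [0,0,0]
    - [0,0,0]
    - [0,0,0]
    - [0,0,0]
    - [0,0,0]
    - [0,0,0]
    - [0,0,0]
  gripper: [0.4,0.6,0.8,0.8,0.8,0.8,0.8,0.8]
  squeeze: 20

```text
time: 12.35
ee_pos: [0.6162, 0.0923, 0.1062]
tcp_rot: [-180.0, 30.0, 99.6]
wrist_force: [-0.0, 0.5, 0.1]
opening: 0.0684
```

Emit:
step_arm:
  dr:
    - [0,0,0]
    - [0,0,0]
    - [0,0,0]
    - [0,0,0]
    - [0,0,0]
    - [0,0,0]
    - [0,0,0]
    - [0,0,0]
  xyz:
    - [0,0,-0.3]
    - [0,0,-0.8]
    - [0,0,-1.5]
    - [0,0,-2.4]
    - [0,0,-3]
    - [0,0,-3]
    - [0,0,-3]
    - [0,0,-3]
  gripper: [0.8,0.8,0.8,0.8,0.8,0.8,0.8,0.8]

```text
time: 13.15
ee_pos: [0.606, 0.151, 0.2093]
tcp_rot: [-179.9, 30.0, 99.7]
wrist_force: [-0.6, 0.3, -0.3]
opening: 0.0682
```

```bash
python3 - <<'E'
from h import *
from workcell import bot
import cv2
o=bot.get_obs();print(o["time"],o["ee_pos"].tolist(),o["tcp_rot"],o["opening"])
a=bot.camera("wrist");s=bot.camera("scene")
A=cv2.resize(a["image"][150:350,220:420,::-1],(400,400))
B=cv2.resize(s["image"][160:260,220:320,::-1],(400,400))
for r in(0,.02,.04):
    K=KN+r*AX
    print(r,"wrist",(proj(a,K)-[220,150])*2,"scene",(proj(s,K)-[220,160])*4)
print([(r["p"],((r["box"][:2]-np.array([220,160]))*4)) for r in bot.regions_of(s,"rod_knob")],[(r["p"],(r["box"][:2]-np.array([220,150]))*2) for r in bot.regions_of(a,"rod_knob")])
cv2.imwrite("pics/l.png",cv2.convertScaleAbs(np.hstack([A,B]),alpha=1.8,beta=20))
E
```

```text
13.15 [0.6059976349280509, 0.15103988412850838, 0.20933229360082717] [-179.91704195   29.99299593   99.65575879] 0.06817199921300357
0 wrist [195.76304971  92.57177187] scene [171.45594669 223.08568217]
0.02 wrist [195.33192609 104.57324288] scene [157.88690456 204.04302727]
0.04 wrist [194.83142876 118.50591519] scene [143.94427759 184.47608722]
[(0.74, array([171.2, 223.6]))] [(0.73, array([203.2,  99.8]))]
```

View pics/l.png

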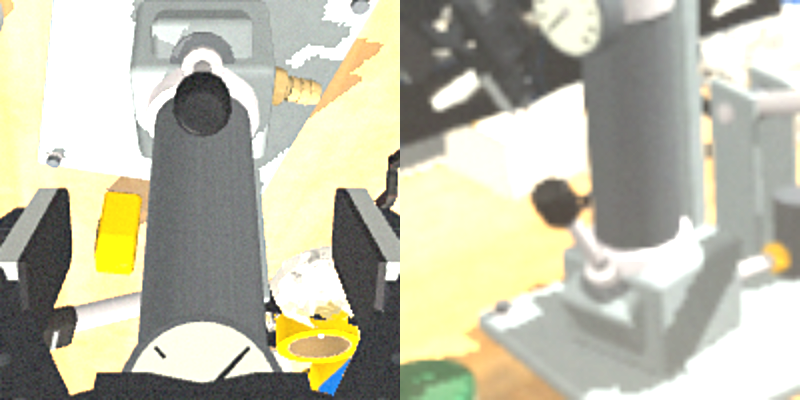

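```bash
python3 - <<'E'
from h import *
p=KN+.1*AX+KR.apply(np.array([.02,.07,1.75+1.2+.7-.52-3])*.04);print(p)
A=np.array([.5,.19,.33]);D=down(97)
print(rel(p,KR,A,KR));print(rel(A,KR,[.40,.08,.35],D))
pad=P((-82,-80,187));print(pad)
Y=down(80)
print(rel([.40,.08,.35],D,[pad[0]-.005,pad[1],.30],Y))
np.save("cmd.npy",[pad[0]-.005,pad[1],.30])
E
```

```text
[0.60591529 0.1512497  0.21070151]
([-0.279, -2.448, -3.283], [0.0, 0.0, 0.0])
([-2.234, -2.926, 0.712], [0.012, 0.523, 0.045])
[ 0.52862516 -0.08381013  0.187     ]
([-4.441, 2.569, 1.25], [0.0, -0.0, 0.297])
```

Emit:
step_arm:
  dr:
    - [0,0,0]
    - [0,0,0]
    - [0,0,0]
    - [0,0,0]
    - [0,0,0]
    - [0,0,0]
    - [0,0,0]
    - [0,0,0]
  xyz:
    - [0,-0.1,-1]
    - [-0.1,-0.4,-2]
    - [-0.2,-1.4,-3]
    - [-0.28,-2.45,-3.28]
    - [-0.28,-2.45,-3.28]
    - [-0.28,-2.45,-3.28]
    - [-0.28,-2.45,-3.28]
    - [-0.28,-2.45,-3.28]
  gripper: [0.8,0.8,0.8,0.8,0.8,0.5,0.2,0]

```text
time: 14.15
ee_pos: [0.5009, 0.1898, 0.3283]
tcp_rot: [-179.9, 30.0, 99.6]
wrist_force: [0.5, -0.8, 0.1]
opening: 0.0253
```

Emit:
step_arm:
  dr:
    - [0.012,0.523,0.045]
    - [0.012,0.523,0.045]
    - [0.012,0.523,0.045]
    - [0.012,0.523,0.045]
    - [0.012,0.523,0.045]
    - [0.012,0.523,0.045]
    - [0.012,0.523,0.045]
    - [0.012,0.523,0.045]
  xyz:
    - [-2.23,-2.93,0.71]
    - [-2.23,-2.93,0.71]
    - [-2.23,-2.93,0.71]
    - [-2.23,-2.93,0.71]
    - [-2.23,-2.93,0.71]
    - [-2.23,-2.93,0.71]
    - [-2.23,-2.93,0.71]
    - [-2.23,-2.93,0.71]
  gripper: [0,0,0,0,0,0,0,0]

```text
time: 14.95
ee_pos: [0.4005, 0.0812, 0.3484]
tcp_rot: [-179.9, 0.1, 97.1]
wrist_force: [-0.3, -0.2, -0.3]
opening: 0.0
```

Emit:
step_arm:
  dr:
    - [0,0,0.297]
    - [0,0,0.297]
    - [0,0,0.297]
    - [0,0,0.297]
    - [0,0,0.297]
    - [0,0,0.297]
    - [0,0,0.297]
    - [0,0,0.297]
  xyz:
    - [-4.44,2.57,1.25]
    - [-4.44,2.57,1.25]
    - [-4.44,2.57,1.25]
    - [-4.44,2.57,1.25]
    - [-4.44,2.57,1.25]
    - [-4.44,2.57,1.25]
    - [-4.44,2.57,1.25]
    - [-4.44,2.57,1.25]
  gripper: [0,0,0,0,0,0,0,0]

```text
time: 15.75
ee_pos: [0.5234, -0.0821, 0.3003]
tcp_rot: [179.9, -0.0, 80.1]
wrist_force: [0.7, 0.1, -0.4]
opening: 0.0002
```

```bash
cat > look.py <<'E'
from h import *
from workcell import bot
import cv2,sys
o=bot.get_obs();print(o["time"],o["ee_pos"],o["tcp_rot"],o["opening"],o["q"].round(1),"F",o["wrist_force"].round(1))
s=bot.camera("scene");w=bot.camera("wrist")
A=cv2.resize(s["image"][110:290,220:400,::-1],(400,400));B=cv2.resize(w["image"][100:340,200:440,::-1],(400,400))
pickle.dump((s,w),open("last.pkl","wb"))
cv2.imwrite(sys.argv[1],cv2.convertScaleAbs(np.hstack([A,B]),alpha=1.5,beta=15))
pad=P((-82,-80,187));print("pad wrist",(proj(w,pad)-[200,100])*400/240, "scene pad",(proj(s,pad)-[220,110])*400/180)
E
python3 look.py pics/m.png
```

```text
15.75 [ 0.5233677  -0.08205778  0.30029365] [ 1.79945786e+02 -1.35112077e-03  8.00837376e+01] 0.0001890491755476475 [ -8.9   5.8  22.3 106.5   0.   91. ] F [ 0.7  0.1 -0.4]
pad wrist [210.23391259 150.84591754] scene pad [268.46293314 157.73940025]
```

View pics/m.png

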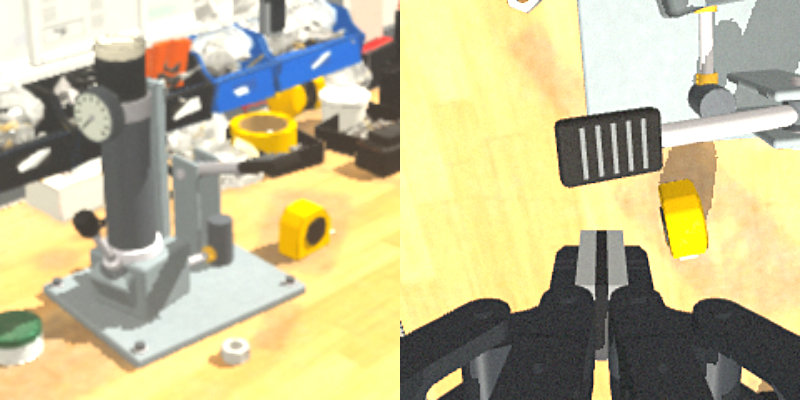

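Emit:
step_arm:
  dr:
    - [0,0,0]
    - [0,0,0]
    - [0,0,0]
    - [0,0,0]
    - [0,0,0]
    - [0,0,0]
    - [0,0,0]
    - [0,0,0]
  xyz:
    - [0,0,0.8]
    - [0,0,1.6]
    - [0,0,2.4]
    - [0,0,3]
    - [0,0,3.5]
    - [0,0,3.75]
    - [0,0,3.75]
    - [0,0,3.75]
  gripper: [0,0,0,0,0,0,0,0]

```text
time: 16.65
ee_pos: [0.5241, -0.0831, 0.1511]
tcp_rot: [179.9, -0.0, 80.0]
wrist_force: [-0.6, 2.4, 3.8]
opening: -0.0001
```

```bash
python3 look.py pics/n.png
```

```text
16.65 [ 0.5241079  -0.08309234  0.15108407] [ 1.79877069e+02 -3.12016096e-02  8.00018667e+01] -6.178807047807513e-05 [-9.   1.4  0.9 89.3  0.  91. ] F [-0.6  2.4  3.8]
pad wrist [216.64053615 265.3906775 ] scene pad [268.46293314 157.73940025]
```

View pics/n.png

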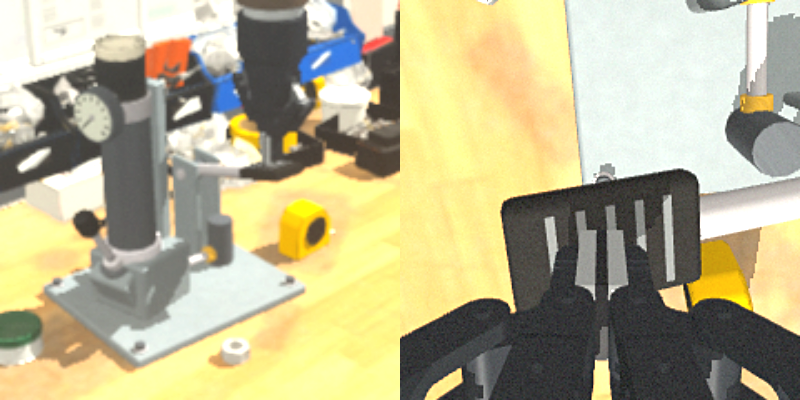

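Emit:
step_arm:
  dr:
    - [0,0,0]
    - [0,0,0]
    - [0,0,0]
    - [0,0,0]
    - [0,0,0]
    - [0,0,0]
    - [0,0,0]
    - [0,0,0]
  xyz:
    - [0,0,0.4]
    - [0,0,0.8]
    - [0,0,1.2]
    - [0,0,1.6]
    - [0,0,1.9]
    - [0,0,2.1]
    - [0,0,2.1]
    - [0,0,2.1]
  gripper: [0,0,0,0,0,0,0,0]

```text
time: 17.55
ee_pos: [0.5258, -0.084, 0.0697]
tcp_rot: [179.6, 0.0, 80.0]
wrist_force: [-4.1, 0.7, 22.0]
opening: -0.0002
```

```bash
python3 look.py pics/o.png
```

```text
17.55 [ 0.52583575 -0.08397043  0.06974085] [1.79615099e+02 3.04507448e-03 7.99671244e+01] -0.00019460705896906844 [-9.1  1.6 -7.9 80.1 -0.  91. ] F [-4.1  0.7 22. ]
pad wrist [227.14265007 516.52279801] scene pad [268.46293314 157.73940025]
```

View pics/o.png

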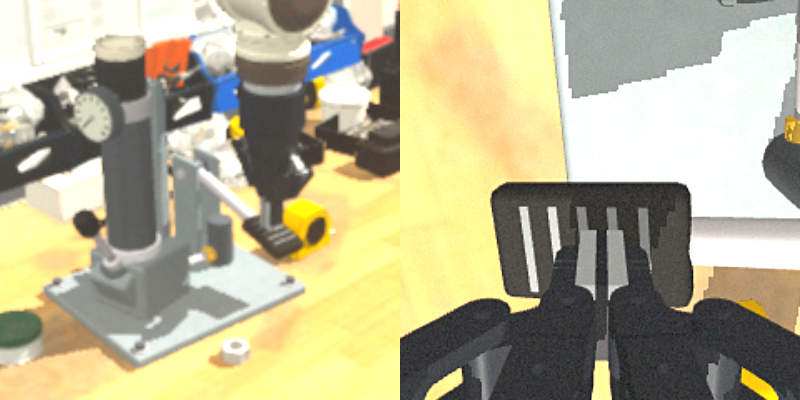

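Emit:
step_arm:
  dr:
    - [0,0,0]
    - [0,0,0]
    - [0,0,0]
    - [0,0,0]
    - [0,0,0]
    - [0,0,0]
    - [0,0,0]
    - [0,0,0]
  xyz:
    - [0,0,0.04]
    - [0,0,0.04]
    - [0,0,0.04]
    - [0,0,0.04]
    - [0,0,0.04]
    - [0,0,0.04]
    - [0,0,0.04]
    - [0,0,0.04]
  gripper: [0,0,0,0,0,0,0,0]

```text
time: 18.45
ee_pos: [0.5261, -0.084, 0.0693]
tcp_rot: [179.5, 0.0, 80.0]
wrist_force: [-7.6, 1.5, 31.9]
opening: -0.0
```

Emit:
step_arm:
  dr:
    - [0,0,0]
    - [0,0,0]
    - [0,0,0]
    - [0,0,0]
    - [0,0,0]
    - [0,0,0]
    - [0,0,0]
    - [0,0,0]
  xyz:
    - [0,0,-0.5]
    - [0,0,-1]
    - [0,0,-1.5]
    - [0,0,-2]
    - [0,0,-2.5]
    - [0,0,-2.8]
    - [0,0,-2.8]
    - [0,0,-2.8]
  gripper: [0,0,0,0,0,0,0,0]

```text
time: 19.25
ee_pos: [0.5236, -0.0835, 0.1752]
tcp_rot: [-180.0, 0.0, 80.0]
wrist_force: [1.1, 0.6, -0.7]
opening: -0.0003
```

```bash
python3 look.py pics/p.png
```

```text
19.25 [ 0.52357385 -0.08354751  0.17518493] [-1.79963996e+02  5.96701435e-03  7.99705030e+01] -0.0003354215063047577 [-9.1  1.8  3.9 92.1 -0.  91. ] F [ 1.1  0.6 -0.7]
pad wrist [216.71883469 233.38732778] scene pad [268.46293314 157.73940025]
```

View pics/p.png

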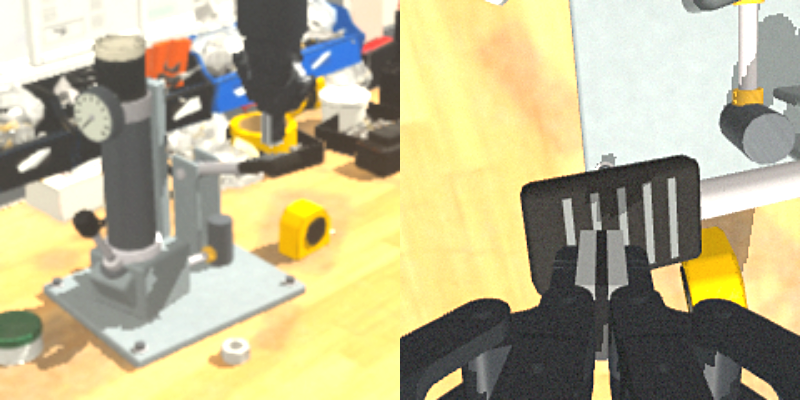

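Emit:
step_arm:
  dr:
    - [0,0,0]
    - [0,0,0]
    - [0,0,0]
    - [0,0,0]
    - [0,0,0]
    - [0,0,0]
    - [0,0,0]
    - [0,0,0]
  xyz:
    - [0,0,0.6]
    - [0,0,1.1]
    - [0,0,1.6]
    - [0,0,2.1]
    - [0,0,2.5]
    - [0,0,2.78]
    - [0,0,2.78]
    - [0,0,2.78]
  gripper: [0,0,0,0,0,0,0,0]

```text
time: 20.15
ee_pos: [0.5247, -0.0837, 0.0688]
tcp_rot: [179.7, -0.0, 80.0]
wrist_force: [-9.6, 1.9, 34.3]
opening: -0.0001
```

Emit:
step_arm:
  dr:
    - [0,0,0]
    - [0,0,0]
    - [0,0,0]
    - [0,0,0]
    - [0,0,0]
    - [0,0,0]
    - [0,0,0]
    - [0,0,0]
  xyz:
    - [0,0,-0.5]
    - [0,0,-1]
    - [0,0,-1.5]
    - [0,0,-2]
    - [0,0,-2.5]
    - [0,0,-2.78]
    - [0,0,-2.78]
    - [0,0,-2.78]
  gripper: [0,0,0,0,0,0,0,0]

```text
time: 20.95
ee_pos: [0.5233, -0.0835, 0.1746]
tcp_rot: [-179.9, 0.0, 80.0]
wrist_force: [0.9, 0.1, -0.2]
opening: -0.0004
```

Emit:
step_arm:
  dr:
    - [0,0,0]
    - [0,0,0]
    - [0,0,0]
    - [0,0,0]
    - [0,0,0]
    - [0,0,0]
    - [0,0,0]
    - [0,0,0]
  xyz:
    - [0,0,0.6]
    - [0,0,1.1]
    - [0,0,1.6]
    - [0,0,2.1]
    - [0,0,2.5]
    - [0,0,2.78]
    - [0,0,2.78]
    - [0,0,2.78]
  gripper: [0,0,0,0,0,0,0,0]

```text
time: 21.75
ee_pos: [0.5245, -0.0836, 0.0686]
tcp_rot: [179.7, -0.0, 80.0]
wrist_force: [-10.6, 1.4, 36.9]
opening: -0.0002
```

Emit:
step_arm:
  dr:
    - [0,0,0]
    - [0,0,0]
    - [0,0,0]
    - [0,0,0]
    - [0,0,0]
    - [0,0,0]
    - [0,0,0]
    - [0,0,0]
  xyz:
    - [0,0,-0.5]
    - [0,0,-1]
    - [0,0,-1.5]
    - [0,0,-2]
    - [0,0,-2.5]
    - [0,0,-2.78]
    - [0,0,-2.78]
    - [0,0,-2.78]
  gripper: [0,0,0,0,0,0,0,0]

```text
time: 22.55
ee_pos: [0.5232, -0.0835, 0.1744]
tcp_rot: [-179.9, 0.0, 80.0]
wrist_force: [-0.1, 0.5, 0.3]
opening: 0.0001
```

Emit:
step_arm:
  dr:
    - [0,0,0]
    - [0,0,0]
    - [0,0,0]
    - [0,0,0]
    - [0,0,0]
    - [0,0,0]
    - [0,0,0]
    - [0,0,0]
  xyz:
    - [0,0,0.6]
    - [0,0,1.1]
    - [0,0,1.6]
    - [0,0,2.1]
    - [0,0,2.5]
    - [0,0,2.78]
    - [0,0,2.78]
    - [0,0,2.78]
  gripper: [0,0,0,0,0,0,0,0]

```text
time: 23.35
ee_pos: [0.5244, -0.0836, 0.0685]
tcp_rot: [179.7, -0.0, 80.0]
wrist_force: [-10.9, 2.7, 38.3]
opening: -0.0003
```

Emit:
step_arm:
  dr:
    - [0,0,0]
    - [0,0,0]
    - [0,0,0]
    - [0,0,0]
    - [0,0,0]
    - [0,0,0]
    - [0,0,0]
    - [0,0,0]
  xyz:
    - [0,0,-0.5]
    - [0,0,-1]
    - [0,0,-1.5]
    - [0,0,-2]
    - [0,0,-2.6]
    - [0,0,-3.4]
    - [0,0,-4.4]
    - [0,0,-4.5]
  gripper: [0,0,0,0,0,0,0,0]

```text
time: 24.15
ee_pos: [0.5244, -0.0836, 0.2478]
tcp_rot: [179.8, -0.0, 80.0]
wrist_force: [0.5, 0.5, -0.1]
opening: -0.0002
```

```bash
python3 look.py pics/q.png; python3 - <<'E'
from h import *
s,w=pickle.load(open("last.pkl","rb"))
for r in(0,.02,.04): print(r,(proj(s,KN+r*AX)-[220,110])*400/180)
E
```

```text
24.15 [ 0.52436628 -0.08362706  0.24780088] [ 1.79769500e+02 -4.70760596e-03  7.99729463e+01] -0.0002135171398185719 [ -9.1   3.4  13.7 100.1   0.   91. ] F [ 0.5  0.5 -0.1]
pad wrist [210.03029911 175.01589558] scene pad [268.46293314 157.73940025]
0 [ 95.25330372 235.04760121]
0.02 [ 87.71494698 224.46834848]
0.04 [ 79.9690431  213.59782623]
```

View pics/q.png

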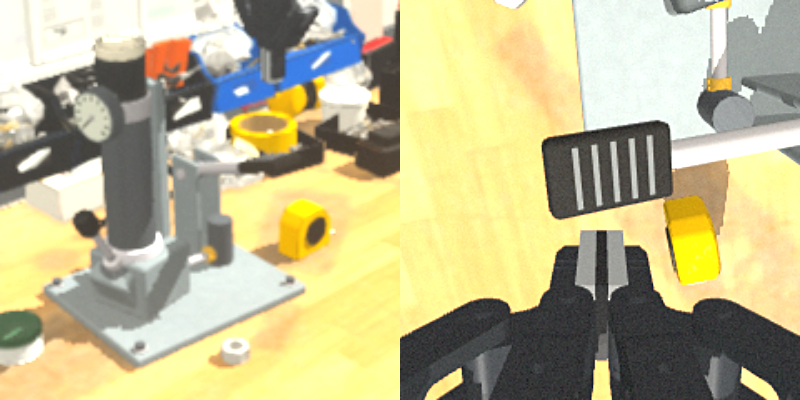

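```bash
python3 -c "
from workcell import bot
print(bot.job_done(), bot.get_obs()['time'])"
```

```text
the job is handed in; nothing more can be done
the job is handed in; nothing more can be done
```

I pulled the selector rod out one click to its middle position and left it there. I then gave the lever four full strokes, down to the stop and back up each time, and handed the job in at about 24 s.

**Last checks**
- **Rod:** the final scene picture puts the knob at about (87, 223) in the crop. The middle click should show at (88, 224) and fully in at (95, 235), so it is in the middle.
- **Lever:** the tool force at the bottom was 32–38 N, well above the 10 N spring, and pressing another 1.6 mm moved it only 0.4 mm. The force fell back to about zero with the finger clear above the pad. Pictures after the first and last strokes show the lever up. I took none between the other strokes.
- **Bystanders:** the tin, tape measure and nut look unmoved, and the gripper was clear of everything.

**What failed or disagreed**
- **First grasp:** it closed in front of the knob and pushed on its outer end with about 11 N, in the pushed-in direction. The real fingertips sat about 30 mm behind the reported tip position. I went in 28 mm farther along the rod and the second grasp held.
- **Network check on the knob:** after I let go of the rod, the network placed the knob at the pushed-in position in the scene picture. The picture itself showed it at the middle click, and I went by the picture.
- **Force margin:** the force at the bottom crept up to 38 N over the four strokes. It was applied with the fingertips, and stayed below the 40 N limit on the gripper's body and the 120 N limit on the wrist.

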